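# Load a specimen jar through the spring gate

## Task

Stand the large white specimen jar in the open entry of the intake lane and push it along the floor of the lane through the orange swing gate, then on until it presses the red sprung plunger at the far end about half-way in, and keep it pressed for half a second without driving the plunger to its end. Then let go and leave the jar standing upright inside with the gate fallen fully shut behind it. Keep the jar upright throughout and leave the other jars and the pen alone.

Things in the scene. Friction and masses are not known exactly. Their poses are not given: they have to be found in the camera images.
- jar_mid (a point): The large white specimen jar with a white screw lid, 72 mm tall (75 g, may vary by a third); body 52 mm across, lid 55 mm across (top 13 mm). This point is its centre, half-way up (36 mm above its foot); z points up along the jar.
- gate_line (a point): Gateway of the intake lane, one fixed fixture on the bench. Point on the lane floor (top of a 5 mm base plate), mid-gateway. Axes of the whole lane: x along it in the pushing direction, y left, z up. The gateway lies at x = 0 between two grey posts 62 mm tall; clear from y = -31 to +31 mm, open above.
- entry_mid (a point): Middle of the lane's open entry, on its floor, 75 mm before the gateway (x = -75 mm); axes as the lane's. Two steel guides rise 14 mm above the floor, 62 mm apart from x = -95 mm to the gateway and flaring to 75 mm apart at the mouth, x = -128 mm; open above and at the mouth.
- chamber_mid (a point): Point on the lane floor 100 mm beyond the gateway (x = +100 mm); axes as the lane's. The chamber lies from x = 8 to 192 mm between clear walls 40 mm high at y = -31 and +41 mm; open above.
- gate (a joint): Orange gate, rad: 0 shut, grows as it swings along +x into the chamber, to 1.5; cannot open toward the entry. A spring shuts it (0.5 to 1.5 N at the jar). A 4 mm panel, 9 to 47 mm above the floor, on an upright pin at x = 0, y = +34 mm; its free end sweeps 62 mm about the pin, so a jar centred less than 85 mm past the gateway keeps it from shutting.
- gate_tip (a point): The middle of the free end of the orange gate panel (62 mm from its pin).
- stop: End stop: grey bracket, origin on the lane floor 202 mm past the gateway, axes as the lane's. It carries a red sprung plunger with a 40 mm black pad, 30 mm above the floor, facing the gate. Its setting differs each time and is not given: the pad's free face is 117 to 149 mm past the gateway; feel for it. 1 N starts it, then 1.2 N per mm, 14 mm travel (9.5 N half-way, 18 N at its end).
- small_jar_mid (a point): Bystander: small white jar with a white lid, 47 mm across, 60 mm tall; point at its centre.
- blue_jar_mid (a point): Bystander: small white jar with a blue lid, 47 mm across, 60 mm tall; point at its centre.
- marker: Bystander: blue and white marker pen lying on the bench, 128 mm long, 14 mm thick; origin under its middle.

How it is judged:
By the outcome, as a careful person would: the job done as asked, in the order asked, and still so for the second after the job is handed in, with the robot touching nothing.
It also fails if it takes over 69 s, if anything falls off the work surface, if the arm or the gripper's body presses on something with over 40 N, if the wrist force passes 120 N, or if a joint passes its speed limit or range.

## Robot

A 7-joint arm with a two-finger parallel gripper is mounted at the origin on a cart in front of the work surface, level with it; the furniture and walls round the work are solid. World frame = base frame: x ahead of the robot, y to its left, z up, the work surface at z = 0. Lengths are in mm, angles in rad, forces in N, time in s.
With the tool pointing down it reaches from about 425 to 875 mm from the base axis. Payload 9.9 kg.
Tool frame: the origin (TCP) lies at the very end of the fingers, on their centre line; the grasp point (between the pads) lies 19 mm behind it; z points along the fingers, y is the line along which they close (so a half turn about z gives the same grasp; the last joint's range is limited). The gripper opens to 85 mm and grips with 20 to 120 N. Pads are 22 mm wide; open, the fingers measure 114 mm over their backs; the gripper's body (76 mm by 85 mm) begins 54 mm behind the grasp point. The pads swing forward as they close: fully open they stand 13 mm farther back than shut.
Start: joints at [-1.404, 0.576, 0.025, 1.437, -0.015, 1.129, -0.057], TCP at [167.513, 653.887, 231.289] pointing down, gripper open.
Joint ranges: [-2.76, 2.76], [-0.34, 2.15], [-1.52, 1.57], [0.19, 2.46], [-1.09, 4.23], [0.17, 1.99], [-2.82, 2.82]. Speed limits (rad/s): [2.22, 2.22, 3.01, 3.01, 3.14, 3.14, 3.14].

## Interface

Orientations are given as a 3x3 rotation matrix whose columns are the frame's x, y, z axes.
In Python, from station import * gives the robot as it stands.
- The arm moves only by the shell command python3 -m inch 'ROWS' [OPENING] [FORCE]. ROWS is JSON, one flat list of numbers, 4 for each row, row after row: the shift along the tool's x, y, z each as a share of 3 cm, from -1 to 1, then the turn about the tool's z as a share of 10 degrees, from -1 to 1. In form: [x, y, z, roll, x, y, z, roll, ...]. A call has exactly 10 rows; each row shifts and turns the commanded pose from where the row before left it, along the tool's axes as they then stand; what a row does not reach is not made up. A row lasts 1/8 s, in which the tool goes at most 62.5 mm and 10.7 degrees, less where a joint would pass 70% of its speed; a pose out of reach is approached as far as the arm can. A call with a number of a shift or a turn outside -1 to 1 is refused whole. A call with a gripper value outside its range is refused whole. OPENING is the closure, from 0 (fully open) to 1 (shut), set as the call begins (- or left out, the last holds). The fingers move at their own pace and stop on an object; FORCE is the grip in N (left out, the last holds). Time passes only in rows, so rows that do not move let the fingers close, or fill a call up. It gives the time, the measured TCP pose, the force, the opening and the grip force at its end, in the units of the state.
- observe(): the state, without advancing time (a new reading comes with each control period).
- camera(name): name is "side" or "top" or "wrist"; returns a dict with "frame" (480x640x3 uint8, red, green, blue), "camera_matrix" (3x3 intrinsics, pixels), "R" (3x3) and "t" (3): a world point X has camera coordinates R X + t. Camera axes: x right, y down, z forward; pixel columns grow to the right and rows downward; lengths in mm; the calibration is good to about 2 mm. The wrist camera is an equidistant fisheye: a pixel r from the principal point sees the ray r / f radians off the axis. A picture is of the moment at which its call begins. There is no depth.
- sign_off(): hands the job in; it is judged then, once.
The state is a dict: "time_s": time; "q": joint angles; "joint_velocities": joint speeds; "effort": joint torques, N m; "tcp_pos": TCP position; "eef_rot": TCP orientation; "ft_force": force on the tool from outside, world axes, zero at the start; "ft_torque": the same for the moment, N m; "gripper_width": finger opening in mm; "grasp_force": force on a finger pad.
Only numpy, scipy, OpenCV 4.12 (cv2) and the standard library are available. Lean on these libraries where they do the work, as an engineer would, in place of code of your own. Each camera call takes 0.05 s, during which the arm holds its last target. There are 200 camera calls.

## Working session

There is one attempt and no reset: what is moved stays moved. The work goes in short steps, Python scripts to look and compute and a shell command to move; the robot and the scene stay as the last step left them, time stands still between calls to the robot, and variables do not carry over. Pictures are saved under pics/ and viewed, at most 10 in all, crops included, and the job is handed in when it is done.

```bash
ls; mkdir -p pics; python3 - <<'E'
from station import *
import cv2,numpy as np
s=observe();print(s['time_s'],s['tcp_pos'],s['eef_rot'],s['gripper_width'])
for n in ['side','top']:
    c=camera(n);cv2.imwrite(f'pics/{n}0.png',c['frame'][:,:,::-1])
    print(n,np.round(c['camera_matrix'],1).tolist(),np.round(c['R'],4).tolist(),np.round(c['t'],1).tolist())
E
```

```text
pics
0.0 [167.37760387 653.44134816 230.43545714] [[-9.68716573e-01  2.48169436e-01 -3.64230414e-04]
 [ 2.48169698e-01  9.68715213e-01 -1.62375793e-03]
 [-5.01315464e-05 -1.66335217e-03 -9.99998615e-01]] 85.03315172893384
side [[484.5, 0.0, 314.3], [0.0, 484.5, 233.6], [0.0, 0.0, 1.0]] [[-0.9999, -0.0109, 0.0126], [-0.0162, 0.4623, -0.8866], [0.0038, -0.8866, -0.4624]] [560.7, 22.9, 1053.3]
top [[434.3, 0.0, 320.9], [0.0, 434.3, 239.9], [0.0, 0.0, 1.0]] [[0.0159, -0.9998, -0.0092], [-0.9943, -0.0148, -0.1059], [0.1058, 0.0108, -0.9943]] [74.3, 556.5, 978.9]
```

View pics/top0.png

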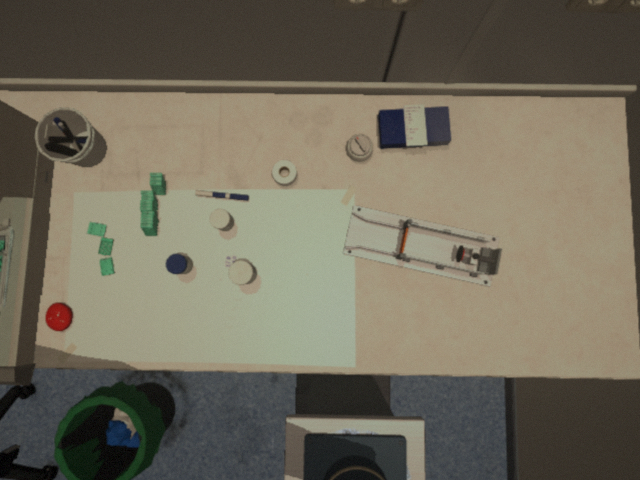

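View pics/side0.png

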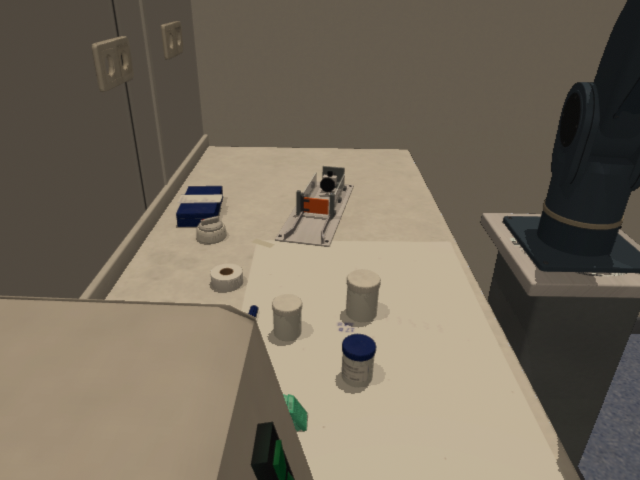

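Top view: the large jar's lid is at about (242,271), the small jar at (221,219) and the blue lid at (177,264). The pen is at (222,195). The lane runs from its mouth at (350,232) through the gate at (403,238) to the stop at (488,260). I'll zoom in for detail.

```bash
python3 - <<'E'
import cv2,numpy as np
a=cv2.imread('pics/top0.png');
t=cv2.resize(a[195:295,340:510],None,fx=4.5,fy=4.5,interpolation=cv2.INTER_CUBIC)[:, :765]
cv2.imwrite('pics/lane.png',t)
b=cv2.resize(a[200:300,160:270],None,fx=5,fy=5,interpolation=cv2.INTER_CUBIC)
cv2.imwrite('pics/jar.png',b)
E
```

```text
(no output)
```

View pics/lane.png

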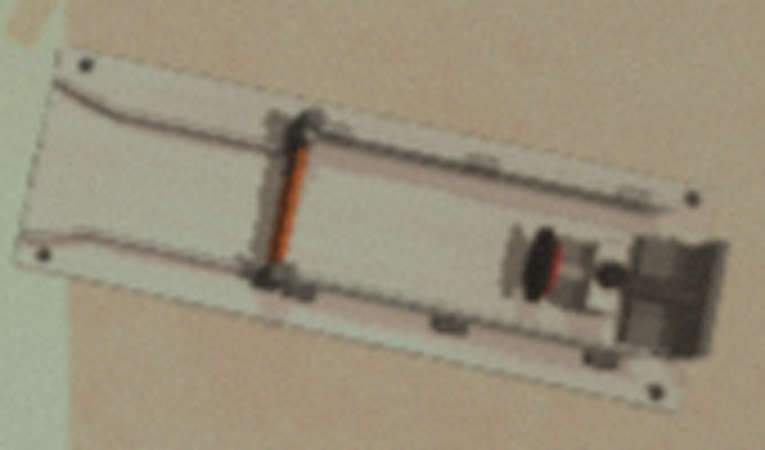

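View pics/jar.png

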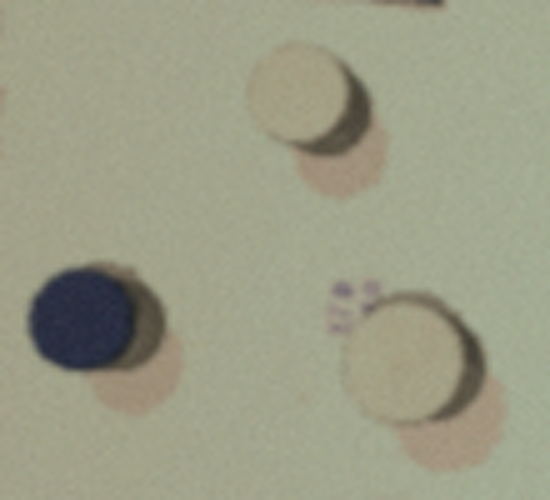

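Lane crop: the plate screws are at (86,65), (43,255), (692,198) and (656,392). The gate panel runs from (303,148) to (279,262), and the black pad face is at x≈527. Jar crop: the large lid's centre is at about (404,359) with radius 61.

```bash
cat > h.py <<'E'
import numpy as np
K=np.array([[434.3,0,320.9],[0,434.3,239.9],[0,0,1]])
R=np.array([[0.0159,-0.9998,-0.0092],[-0.9943,-0.0148,-0.1059],[0.1058,0.0108,-0.9943]]);t=np.array([74.3,556.5,978.9])
def back(u,v,z,K=K,R=R,t=t):
    d=R.T@np.linalg.solve(K,[u,v,1]);c=-R.T@t
    return c+d*(z-c[2])/d[2]
def lane(a,b,z): return back((a+.5)/4.5-.5+340,(b+.5)/4.5-.5+195,z)
E
python3 - <<'E'
from h import *
np.set_printoptions(precision=1,suppress=True)
s=[lane(*p,5) for p in [(86,65),(43,255),(692,198),(656,392)]]
a=(s[0]+s[1])/2;b=(s[2]+s[3])/2;x=(b-a)/np.linalg.norm(b-a);y=np.array([-x[1],x[0],0])
print('screws',s,np.linalg.norm(s[0]-s[1]),np.linalg.norm(s[2]-s[3]),np.linalg.norm(b-a),'x',x, np.degrees(np.arctan2(x[1],x[0])))
w=s[2]+s[3]-s[0]-s[1]
print([np.degrees(np.arctan2(*(q)[[1,0]])) for q in (s[2]-s[0],s[3]-s[1])])
f=lambda p:np.array([(p-a)@x,(p-a)@y])
for n,p,z in [('gate up',(303,148),52),('gate low',(279,262),52),('post up',(313,117),67),('post lo',(264,280),67),('guide up',(272,150),19),('guide lo',(240,270),19),('guide bend up',(118,117),19),('guide bend lo',(85,234),19),('mouth up',(57,83),19),('mouth lo',(22,242),19),('plate ul',(59,48),5),('plate ll',(16,265),5),('plate lr',(675,410),5),('pad top',(549,230),55),('pad',(527,262),35),('wall up',(660,210),45),('br',(727,245),60)]:
    P=lane(*p,z);print(n,P,f(P))
g=lambda p,z:back((p[0]+.5)/5-.5+160,(p[1]+.5)/5-.5+200,z)
print('jar',g((404,359),72),np.linalg.norm(g((343,359),72)-g((465,359),72)),'small',g((299,93),60),'blue',g((82,319),60))
E
```

```text
screws [array([633.6,  -6.3,   5. ]), array([531.8,  15.6,   5. ]), array([ 567.1, -326. ,    5. ]), array([ 465. , -304.7,    5. ])] 104.17392640527358 104.37938003981152 326.8557222720773 x [-0.2 -1.   0. ] -101.77052454531058
[np.float64(-101.75227061482147), np.float64(-101.78874140836173)]
gate up [ 584.2 -112.6   52. ] [114.5  25.4]
gate low [ 526.3 -100.3   52. ] [114.2 -33.9]
post up [ 597.8 -114.9   67. ] [113.9  39.2]
post lo [516.1 -90.2  67. ] [106.5 -45.9]
guide up [ 587.5 -102.7   19. ] [104.1  26.6]
guide lo [524.4 -85.9  19. ] [100.5 -38.6]
guide bend up [603.8 -22.2  19. ] [22.  26.1]
guide bend lo [542.   -5.3  19. ] [ 18.1 -37.9]
mouth up [621.3   9.9  19. ] [-13.   36.7]
mouth lo [537.3  27.4  19. ] [-13.  -49.1]
plate ul [642.6   8.1   5. ] [-15.6  57.9]
plate ll [526.3  29.8   5. ] [-13.1 -60.4]
plate lr [ 455.8 -314.3    5. ] [338.1 -59.2]
pad top [ 544.2 -234.9   55. ] [242.3  11.1]
pad [ 529.5 -229.6   35. ] [240.2  -4.3]
wall up [ 556.2 -294.2   45. ] [298.  35.]
br [ 537.5 -321.5   60. ] [328.5  22.3]
jar [478.1 259.3  72. ] 54.06544336569991 small [598.2 313.7  60. ] blue [494.1 407.2  60. ]
```

```bash
python3 -m inch '[0,0,0,-0.26,-1,-0.85,0,0,-1,-0.85,0,0,-1,-0.85,0,0,-1,-0.85,0,0,-1,-0.85,0,0,-1,-0.85,0,0,-1,-0.85,0,0,-1,-0.85,0,0,-1,-0.85,0,0]' 0 60
cat >> h.py <<'E'
def go(target):
    "remaining shift to target TCP, mm in tool axes"
    from station import observe
    s=observe();Rt=np.array(s['eef_rot']);d=np.array(target)-s['tcp_pos']
    print('t',s['time_s'],'tcp',np.round(s['tcp_pos'],1),'tool shift',np.round(Rt.T@d,1),'yaw_y',np.round(np.degrees(np.arctan2(Rt[1,1],Rt[0,1])),2),'F',np.round(s['ft_force'],1),'w',np.round(s['gripper_width'],1),'gf',s['grasp_force'])
E
python3 -c "
from h import *;go([478.1,259.3,51])"
```

```text
time_s: 1.35
tcp_pos: [385.6, 372.9, 231.1]
eef_rot: [[-0.979, 0.204, -0.0], [0.204, 0.979, -0.0], [0.0, -0.0, -1.0]]
ft_force: [-0.1, 0.8, 0.5]
gripper_width: 85.4
grasp_force: 0.0
t 1.35 tcp [385.6 372.9 231.1] tool shift [-113.8  -92.3  180.1] yaw_y 78.23 F [-0.1  0.8  0.5] w 85.4 gf 0.0
```

```bash
python3 -m inch '[-0.95,-0.77,0,0,-0.95,-0.77,0,0,-0.95,-0.77,0,0,-0.95,-0.77,0,0,0,0,0.6,0,0,0,0.6,0,0,0,0.6,0,0,0,0.6,0,0,0,0,0,0,0,0,0]'
python3 - <<'E'
from h import *;go([478.1,259.3,51])
from station import *
import cv2
c=camera('wrist');cv2.imwrite('pics/w1.png',c['frame'][:,:,::-1])
K=c['camera_matrix'];print(K[0,0],K[0,2],K[1,2],np.round(c['R'],3).tolist(),np.round(c['t'],1).tolist())
np.savez('w1.npz',K=K,R=c['R'],t=c['t'])
E
```

```text
time_s: 2.6
tcp_pos: [478.0, 260.5, 159.8]
eef_rot: [[-0.979, 0.204, 0.0], [0.204, 0.979, 0.0], [-0.0, 0.0, -1.0]]
ft_force: [0.4, 0.1, 0.6]
gripper_width: 85.5
grasp_force: 0.0
t 2.6 tcp [478.  260.5 159.8] tool shift [ -0.3  -1.2 108.8] yaw_y 78.23 F [0.4 0.1 0.6] w 85.5 gf 0.0
371.64829954431775 320.6116686856626 240.83564151375822 [[0.204, 0.979, 0.0], [0.943, -0.197, 0.267], [0.261, -0.054, -0.964]] [-352.7, -416.2, 199.1]
```

View pics/w1.png

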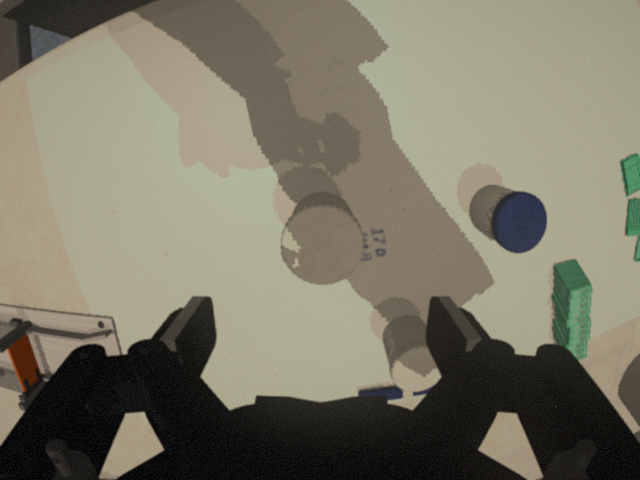

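The large jar's lid is at about (322,244), spanning columns 280–364 and rows 205–284. The fingers straddle columns 213–430, and the small jar sits beyond.

```bash
python3 - <<'E'
from h import *
w=np.load('w1.npz');K,R,t=w['K'],w['R'],w['t']
def fb(u,v,z):
    x,y=(u-K[0,2])/K[0,0],(v-K[1,2])/K[1,1];r=np.hypot(x,y)+1e-9
    d=R.T@np.array([x/r*np.sin(r),y/r*np.sin(r),np.cos(r)]);c=-R.T@t
    return c+d*(z-c[2])/d[2]
print(fb(322,244,72),fb(280,244,72),fb(364,244,72),fb(322,205,72),fb(322,284,72))
E
```

```text
[477.59157952 261.4201797   72.        ] [472.0250307  234.73656311  72.        ] [483.18097388 288.12409579  72.        ] [452.57402592 266.62245174  72.        ] [504.87366542 255.75425773  72.        ]
```

```bash
python3 -m inch '[0,0,0.7,0,0,0,0.7,0,0,0,0.7,0,0,0,0.7,0,0,0,0.5,0,0,0,0.3,0,0,0,0,0,0,0,0,0,0,0,0,0,0,0,0,0]' && python3 -m inch '[0,0,0,0,0,0,0,0,0,0,0,0,0,0,0,0,0,0,0,0,0,0,0,0,0,0,0,0,0,0,0,0,0,0,0,0,0,0,0,0]' 1 50
```

```text
time_s: 3.9
tcp_pos: [478.0, 260.5, 51.7]
eef_rot: [[-0.979, 0.204, 0.001], [0.204, 0.979, 0.0], [-0.0, 0.0, -1.0]]
ft_force: [-0.4, 0.2, -0.4]
gripper_width: 85.0
grasp_force: 0.0
time_s: 5.15
tcp_pos: [478.0, 260.5, 51.8]
eef_rot: [[-0.979, 0.204, 0.001], [0.204, 0.979, 0.0], [-0.0, 0.0, -1.0]]
ft_force: [-0.5, 0.1, 6.1]
gripper_width: 53.3
grasp_force: 51.1
```

```bash
python3 -m inch '[0,0,-0.3,0,0,0,-0.5,0,0,0,-0.6,0,0,0,-0.6,0,0,0,-0.4,0,-0.25,-0.45,0,0,-0.5,-0.9,0,0,-0.5,-0.9,0,0,-0.5,-0.9,0,0,-0.5,-0.9,0,0]' && python3 -m inch '[-0.5,-0.9,0,0,-0.5,-0.9,0,0,-0.5,-0.9,0,0,-0.5,-0.9,0,0,-0.5,-0.9,0,0,-0.25,-0.45,0,0,0,0,0,0,0,0,0,0,0,0,0,0,0,0,0,0]'
python3 - <<'E'
from h import *;go([569,-33.1,56])
E
```

```text
time_s: 6.4
tcp_pos: [519.0, 125.3, 122.7]
eef_rot: [[-0.979, 0.205, -0.001], [0.205, 0.979, -0.001], [0.001, -0.001, -1.0]]
ft_force: [0.3, -0.5, -1.2]
gripper_width: 53.4
grasp_force: 52.6
time_s: 7.65
tcp_pos: [569.5, -33.6, 123.4]
eef_rot: [[-0.979, 0.203, 0.0], [0.203, 0.979, 0.0], [-0.0, 0.0, -1.0]]
ft_force: [-0.3, 0.1, -0.4]
gripper_width: 53.2
grasp_force: 52.6
t 7.65 tcp [569.5 -33.6 123.4] tool shift [ 0.6  0.4 67.4] yaw_y 78.31 F [-0.3  0.1 -0.4] w 53.2 gf 52.639710903167725
```

```bash
python3 - <<'E'
from h import *
from station import *
import cv2
c=camera('wrist');w=c['frame'][:,:,::-1];cv2.imwrite('pics/w2.png',w)
np.savez('w2.npz',K=c['camera_matrix'],R=c['R'],t=c['t'])
E
```

```text
(no output)
```

View pics/w2.png

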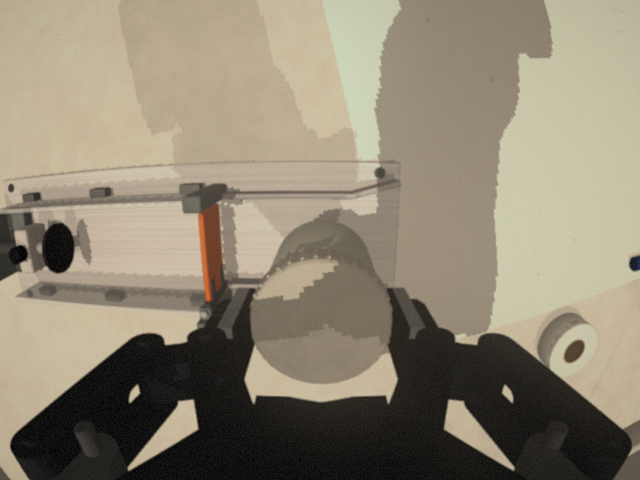

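Wrist view: the jar's lid is centred at about (321,320), spanning columns 250–392. The mouth screw is at (380,173), the far screw at (11,188), and the right guide's bend at (352,190). The gate is orange at columns 200–222, and the black pad is at (58,247).

```bash
python3 - <<'E'
from h import *
w=np.load('w2.npz');K,R,t=w['K'],w['R'],w['t']
def fb(u,v,z):
    x,y=(u-K[0,2])/K[0,0],(v-K[1,2])/K[1,1];r=np.hypot(x,y)+1e-9
    d=R.T@np.array([x/r*np.sin(r),y/r*np.sin(r),np.cos(r)]);c=-R.T@t
    return c+d*(z-c[2])/d[2]
G=np.array([553.7,-106.5,5]);a=np.radians(-101.77);x=np.array([np.cos(a),np.sin(a),0]);y=np.array([-x[1],x[0],0])
for n,u,v,z in [('screw m',380,173,5),('screw f',11,188,5),('bend',352,190,19),('guide gate',230,192,19),('lidc',321,320,143.6),('lidL',250,320,143.6),('lidR',392,320,143.6),('gate top near end',212,204,52),('pad',75,247,35)]:
    P=fb(u,v,z);print(n,P.round(1),'lane',((P-G)@x).round(1),((P-G)@y).round(1))
s=[np.array(p) for p in [(633.6,-6.3),(531.8,15.6),(567.1,-326),(465,-304.7)]]
for p in s: q=np.r_[p,5]-G;print('top screw',(q@x).round(1),(q@y).round(1))
E
```

```text
screw m [534.8  16.5   5. ] lane -116.6 -43.6
screw f [ 467.2 -305.     5. ] lane 212.0 -44.2
bend [540.9  -6.2  19. ] lane -95.6 -33.0
guide gate [524.8 -87.7  19. ] lane -12.5 -32.2
lidc [567.4 -33.1 143.6] lane -74.6 -1.6
lidL [562.4 -59.3 143.6] lane -48.0 -1.1
lidR [573.2  -7.1 143.6] lane -101.3 -1.2
gate top near end [526.5 -91.5  52. ] lane -9.1 -29.6
pad [ 533.6 -218.1   35. ] lane 113.3 3.0
top screw -114.4 57.8
top screw -115.1 -46.3
top screw 212.2 57.9
top screw 212.1 -46.4
```

```bash
python3 -m inch '[-0.03,0,0.4,0,0,0,0.5,0,0,0,0.5,0,0,0,0.4,0,0,0,0.2,0,0,0,0.1,0,0,0,0.1,0,0,0,0,0,0,0,0,0,0,0,0,0]' && python3 -m inch '[0,0,0.04,0,0,0,0.03,0,0,0,0,0,0,0,0,0,0,0,0,0,0,0,0,0,0,0,0,0,0,0,0,0,0,0,0,0,0,0,0,0]'
```

```text
time_s: 8.95
tcp_pos: [570.6, -34.7, 57.5]
eef_rot: [[-0.979, 0.204, 0.0], [0.204, 0.979, -0.0], [-0.0, 0.0, -1.0]]
ft_force: [-0.4, -0.1, -1.0]
gripper_width: 53.3
grasp_force: 52.6
time_s: 10.2
tcp_pos: [571.2, -34.7, 56.7]
eef_rot: [[-0.979, 0.204, 0.002], [0.204, 0.979, 0.0], [-0.002, 0.0, -1.0]]
ft_force: [-2.9, 0.6, 16.0]
gripper_width: 53.4
grasp_force: 54.3
```

```bash
python3 -m inch '[0,0,-0.04,0,0,0,0,0,0,0,0,0,0,0,0,0,0,0,0,0,0,0,0,0,0,0,0,0,0,0,0,0,0,0,0,0,0,0,0,0]' 0 && python3 - <<'E'
from h import *
from station import *
import cv2
go([571,-34.7,56.7])
c=camera('wrist');w=c['frame'][:,:,::-1];d=camera('top')['frame'][:,:,::-1]
cv2.imwrite('pics/w3.png',np.hstack([w[120:420,130:530],cv2.resize(d[195:295,330:463],(400,300))]))
np.savez('w3.npz',K=c['camera_matrix'],R=c['R'],t=c['t'])
E
```

```text
time_s: 11.45
tcp_pos: [570.5, -34.7, 56.4]
eef_rot: [[-0.979, 0.204, 0.0], [0.204, 0.979, -0.0], [-0.0, -0.0, -1.0]]
ft_force: [-0.1, 0.3, -0.5]
gripper_width: 85.3
grasp_force: 0.0
t 11.45 tcp [570.5 -34.7  56.4] tool shift [-0.5  0.1 -0.3] yaw_y 78.23 F [-0.1  0.3 -0.5] w 85.3 gf 0.0
```

View pics/w3.png

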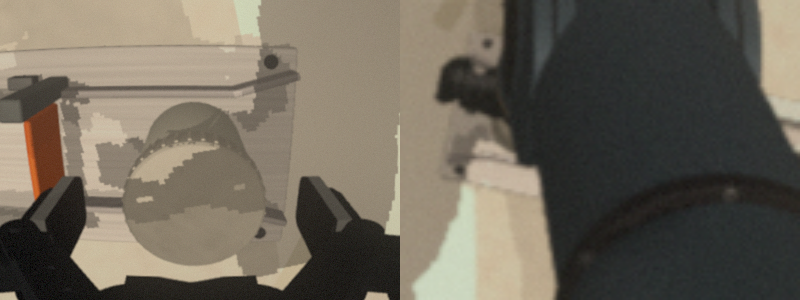

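The jar stands between the guides. In the crop, the lid's centre is at about (195,203), spanning columns 123–266. The foot's far edge is at (193,102). The right guide is at (150,91) and the left guide at (105,202). The top view is occluded by the arm.

```bash
python3 - <<'E'
from h import *
w=np.load('w3.npz');K,R,t=w['K'],w['R'],w['t']
def fb(u,v,z):
    u+=130;v+=120
    x,y=(u-K[0,2])/K[0,0],(v-K[1,2])/K[1,1];r=np.hypot(x,y)+1e-9
    d=R.T@np.array([x/r*np.sin(r),y/r*np.sin(r),np.cos(r)]);c=-R.T@t
    return c+d*(z-c[2])/d[2]
G=np.array([553.7,-106.5,5]);a=np.radians(-101.77);x=np.array([np.cos(a),np.sin(a),0]);y=np.array([-x[1],x[0],0])
for n,u,v,z in [('screw r',271,61,5),('screw l',261,232,5),('guide r',150,91,19),('guide r2',220,92,19),('guide l',105,202,19),('lidc',195,203,77),('lidL',123,203,77),('lidR',266,203,77),('lid bottom edge',195,265,77),('foot far',193,102,5),('post r in',62,87,67),('gate near end mid',33,105,52)]:
    P=fb(u,v,z);print(n,P.round(1),'lane',((P-G)@x).round(1),((P-G)@y).round(1))
E
```

```text
screw r [534.3  16.5   5. ] lane -116.5 -44.1
screw l [637.  -4.   5.] lane -117.3 60.6
guide r [535. -48.  19.] lane -53.5 -30.3
guide r2 [542.6 -14.1  19. ] lane -88.2 -29.7
guide l [590.3 -87.6  19. ] lane -25.9 32.0
lidc [569.7 -33.   77. ] lane -75.2 0.7
lidL [564.6 -59.5  77. ] lane -48.2 1.1
lidR [575.7  -6.9  77. ] lane -102.0 1.2
lid bottom edge [598.3 -38.8  77. ] lane -75.4 29.9
foot far [547.9 -28.8   5. ] lane -74.9 -21.5
post r in [518.2 -73.4  67. ] lane -25.1 -41.5
gate near end mid [524.2 -95.   52. ] lane -5.3 -31.2
```

```bash
python3 -m inch '[0,0,0,0,0,0,0,0,0,0,0,0,0,0,0,0,0,0,0,0,0,0,0,0,0,0,0,0,0,0,0,0,0,0,0,0,0,0,0,0]' 1 60 && python3 -m inch '[0,-0.1,0,0,0,-0.2,0,0,0,-0.2,0,0,0,-0.2,0,0,0,-0.2,0,0,0,-0.2,0,0,0,-0.2,0,0,0,-0.1,0,0,0,0,0,0,0,0,0,0]'
```

```text
time_s: 12.8
tcp_pos: [570.7, -34.7, 56.9]
eef_rot: [[-0.979, 0.204, 0.001], [0.204, 0.979, -0.0], [-0.001, 0.0, -1.0]]
ft_force: [-0.1, 0.3, 5.6]
gripper_width: 53.2
grasp_force: 61.8
time_s: 14.05
tcp_pos: [562.5, -75.7, 56.9]
eef_rot: [[-0.979, 0.204, 0.002], [0.204, 0.979, 0.0], [-0.001, 0.001, -1.0]]
ft_force: [0.4, 2.9, 5.4]
gripper_width: 52.9
grasp_force: 61.8
```

```bash
python3 -m inch '[0,-0.1,0,0,0,-0.2,0,0,0,-0.2,0,0,0,-0.2,0,0,0,-0.2,0,0,0,-0.2,0,0,0,-0.2,0,0,0,-0.2,0,0,0,-0.2,0,0,0,-0.1,0,0]' && python3 -m inch '[0,-0.2,0,0,0,-0.2,0,0,0,-0.2,0,0,0,-0.2,0,0,0,-0.2,0,0,0,-0.2,0,0,0,-0.2,0,0,0,-0.2,0,0,0,0,0,0,0,0,0,0]'
```

```text
time_s: 15.3
tcp_pos: [551.4, -127.1, 57.0]
eef_rot: [[-0.979, 0.203, 0.001], [0.203, 0.979, 0.002], [-0.001, 0.002, -1.0]]
ft_force: [-0.1, 7.8, 7.9]
gripper_width: 53.1
grasp_force: 62.1
time_s: 16.55
tcp_pos: [541.4, -175.4, 56.9]
eef_rot: [[-0.979, 0.204, 0.001], [0.204, 0.979, 0.0], [-0.001, 0.0, -1.0]]
ft_force: [0.2, 3.0, 7.1]
gripper_width: 53.0
grasp_force: 62.1
```

```bash
python3 -m inch '[0,-0.1,0,0,0,-0.1,0,0,0,-0.1,0,0,0,-0.1,0,0,0,-0.1,0,0,0,-0.1,0,0,0,-0.05,0,0,0,0,0,0,0,0,0,0,0,0,0,0]' && python3 -m inch '[0,-0.04,0,0,0,-0.04,0,0,0,-0.04,0,0,0,-0.03,0,0,0,0,0,0,0,0,0,0,0,0,0,0,0,0,0,0,0,0,0,0,0,0,0,0]'
```

```text
time_s: 17.8
tcp_pos: [537.8, -194.1, 57.0]
eef_rot: [[-0.979, 0.203, 0.001], [0.203, 0.979, 0.001], [-0.001, 0.001, -1.0]]
ft_force: [1.1, 4.4, 7.6]
gripper_width: 53.0
grasp_force: 62.1
time_s: 19.05
tcp_pos: [536.9, -198.3, 56.9]
eef_rot: [[-0.979, 0.203, 0.001], [0.203, 0.979, 0.001], [-0.001, 0.001, -1.0]]
ft_force: [0.6, 5.8, 6.3]
gripper_width: 53.4
grasp_force: 62.1
```

```bash
python3 -m inch '[0,-0.04,0,0,0,-0.04,0,0,0,-0.04,0,0,0,-0.03,0,0,0,0,0,0,0,0,0,0,0,0,0,0,0,0,0,0,0,0,0,0,0,0,0,0]'
```

```text
time_s: 20.3
tcp_pos: [536.0, -202.7, 56.9]
eef_rot: [[-0.979, 0.203, 0.001], [0.203, 0.979, 0.001], [-0.001, 0.001, -1.0]]
ft_force: [1.0, 4.3, 6.5]
gripper_width: 53.1
grasp_force: 62.1
```

```bash
python3 -m inch '[0,-0.03,0,0,0,-0.03,0,0,0,-0.03,0,0,0,-0.02,0,0,0,0,0,0,0,0,0,0,0,0,0,0,0,0,0,0,0,0,0,0,0,0,0,0]'
```

```text
time_s: 21.55
tcp_pos: [535.4, -205.9, 57.0]
eef_rot: [[-0.979, 0.203, 0.001], [0.203, 0.979, 0.001], [-0.001, 0.001, -1.0]]
ft_force: [2.0, 4.9, 6.8]
gripper_width: 53.0
grasp_force: 62.1
```

```bash
python3 -m inch '[0,-0.03,0,0,0,-0.03,0,0,0,-0.03,0,0,0,-0.02,0,0,0,0,0,0,0,0,0,0,0,0,0,0,0,0,0,0,0,0,0,0,0,0,0,0]'; python3 -c "
from h import *;go([535,-210,57])"
```

```text
time_s: 22.8
tcp_pos: [534.9, -208.5, 57.0]
eef_rot: [[-0.979, 0.203, 0.002], [0.203, 0.979, 0.001], [-0.001, 0.002, -1.0]]
ft_force: [1.9, 7.0, 7.9]
gripper_width: 53.2
grasp_force: 62.1
t 22.8 tcp [ 534.9 -208.5   57. ] tool shift [-0.4 -1.4 -0. ] yaw_y 78.31 F [1.9 7.  7.9] w 53.2 gf 62.09159731864929
```

```bash
python3 -m inch '[0,-0.03,0,0,0,-0.03,0,0,0,-0.03,0,0,0,-0.02,0,0,0,0,0,0,0,0,0,0,0,0,0,0,0,0,0,0,0,0,0,0,0,0,0,0]'
```

```text
time_s: 24.05
tcp_pos: [534.4, -210.8, 57.0]
eef_rot: [[-0.979, 0.202, 0.002], [0.202, 0.979, 0.002], [-0.001, 0.003, -1.0]]
ft_force: [0.9, 8.7, 8.4]
gripper_width: 53.1
grasp_force: 62.1
```

```bash
python3 -m inch '[0,0,-0.015,0,0,-0.03,0,0,0,-0.03,0,0,0,-0.02,0,0,0,0,0,0,0,0,0,0,0,0,0,0,0,0,0,0,0,0,0,0,0,0,0,0]'; python3 -m inch '[0,0,0,0,0,0,0,0,0,0,0,0,0,0,0,0,0,0,0,0,0,0,0,0,0,0,0,0,0,0,0,0,0,0,0,0,0,0,0,0]'
```

```text
time_s: 25.3
tcp_pos: [533.8, -213.0, 57.1]
eef_rot: [[-0.979, 0.202, 0.001], [0.202, 0.979, 0.003], [-0.001, 0.003, -1.0]]
ft_force: [2.6, 9.4, 4.2]
gripper_width: 53.1
grasp_force: 62.7
time_s: 26.55
tcp_pos: [533.8, -213.0, 57.1]
eef_rot: [[-0.979, 0.202, 0.001], [0.202, 0.979, 0.003], [-0.001, 0.003, -1.0]]
ft_force: [1.9, 8.5, 3.8]
gripper_width: 52.8
grasp_force: 62.7
```

```bash
python3 -m inch '[0,-0.03,0,0,0,-0.03,0,0,0,0,0,0,0,0,0,0,0,0,0,0,0,0,0,0,0,0,0,0,0,0,0,0,0,0,0,0,0,0,0,0]'; python3 - <<'E'
from station import *
import cv2,numpy as np
f=[]
for i in range(4):
    c=camera(['side','top'][i%2])['frame'][:,:,::-1]; f.append(observe()['ft_force'])
    if i==0:s=c
cv2.imwrite('pics/s4.png',cv2.resize(s[150:250,270:370],(600,600),interpolation=cv2.INTER_CUBIC))
print(np.mean(f,0),np.mean(f,0)[:2]@[.204,.979])
E
```

```text
time_s: 27.8
tcp_pos: [533.5, -214.2, 57.0]
eef_rot: [[-0.98, 0.201, 0.001], [0.201, 0.98, 0.003], [-0.001, 0.003, -1.0]]
ft_force: [3.0, 10.6, 4.2]
gripper_width: 53.1
grasp_force: 62.7
[ 2.95892828 10.49989875  4.26861442] 10.883022241513363
```

View pics/s4.png

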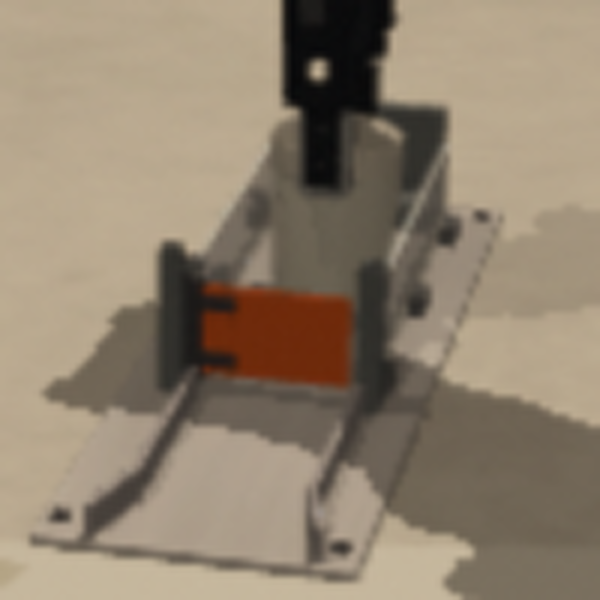

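Side view: the orange gate at (275,335) is already shut behind the jar, which stands upright against the stop. The along-lane force of about 10.9 N, less some friction, puts the plunger near half-way. I'll hold it, then ease back.

```bash
python3 -m inch '[0,0,0,0,0,0,0,0,0,0,0,0,0,0,0,0,0,0,0,0,0,0,0,0,0,0,0,0,0,0,0,0,0,0,0,0,0,0,0,0]'; python3 -m inch '[0,0.04,0,0,0,0.04,0,0,0,0.04,0,0,0,0.04,0,0,0,0.04,0,0,0,0.04,0,0,0,0.04,0,0,0,0.04,0,0,0,0,0,0,0,0,0,0]'
```

```text
time_s: 29.25
tcp_pos: [533.6, -214.2, 57.1]
eef_rot: [[-0.98, 0.201, 0.001], [0.201, 0.98, 0.003], [-0.001, 0.003, -1.0]]
ft_force: [2.6, 9.5, 5.2]
gripper_width: 52.9
grasp_force: 62.7
time_s: 30.5
tcp_pos: [534.1, -208.5, 56.9]
eef_rot: [[-0.979, 0.204, -0.0], [0.204, 0.979, -0.001], [-0.0, -0.001, -1.0]]
ft_force: [1.1, -1.2, 3.4]
gripper_width: 52.9
grasp_force: 62.9
```

```bash
python3 -m inch '[0,0.04,0,0,0,0.04,0,0,0,0.04,0,0,0,0,0,0,0,0,0,0,0,0,0,0,0,0,0,0,0,0,0,0,0,0,0,0,0,0,0,0]'; python3 -m inch '[0,0,0,0,0,0,0,0,0,0,0,0,0,0,0,0,0,0,0,0,0,0,0,0,0,0,0,0,0,0,0,0,0,0,0,0,0,0,0,0]' 0; python3 -m inch '[0,0,-0.2,0,0,0,-0.3,0,0,0,-0.6,0,0,0,-0.8,0,0,0,-0.8,0,0,0,-0.8,0,0,0,-0.8,0,0,0,-0.8,0,0,0,-0.5,0,0,0,0,0]'
python3 - <<'E'
from station import *
import cv2
s=camera('side')['frame'][:,:,::-1];t=camera('wrist')['frame'][:,:,::-1]
cv2.imwrite('pics/f.png',cv2.hconcat([cv2.resize(s[150:250,270:370],(340,340),interpolation=cv2.INTER_CUBIC),cv2.resize(t,(453,340))]))
E
```

```text
time_s: 31.75
tcp_pos: [534.8, -204.6, 56.9]
eef_rot: [[-0.979, 0.204, -0.0], [0.204, 0.979, -0.0], [0.0, -0.0, -1.0]]
ft_force: [-1.5, -3.3, 6.2]
gripper_width: 53.0
grasp_force: 63.0
time_s: 33.0
tcp_pos: [535.1, -204.5, 56.9]
eef_rot: [[-0.979, 0.204, 0.0], [0.204, 0.979, -0.0], [-0.0, -0.0, -1.0]]
ft_force: [-1.0, 1.0, 0.1]
gripper_width: 85.2
grasp_force: 0.0
time_s: 34.25
tcp_pos: [535.5, -204.6, 226.0]
eef_rot: [[-0.979, 0.204, 0.002], [0.204, 0.979, -0.001], [-0.002, -0.0, -1.0]]
ft_force: [-0.1, 0.4, 0.1]
gripper_width: 85.4
grasp_force: 0.0
```

View pics/f.png

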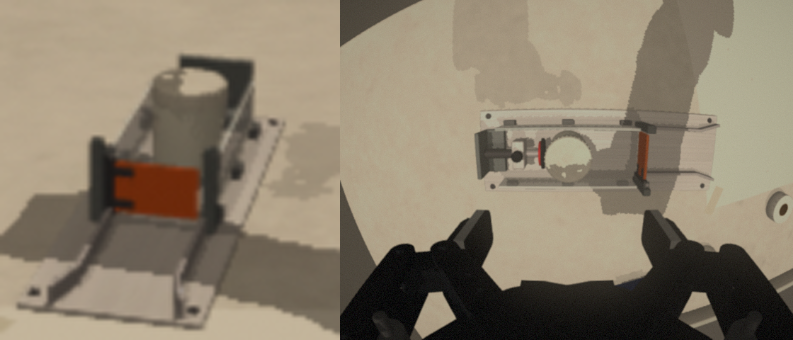

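The jar stands upright in the chamber, with its lid at (569,155) in the wrist view. The gate at (643,157) is shut and perpendicular to the lane, and the gripper is clear.

```bash
python3 -c "
from station import *
print(sign_off())"
```

```text
the job is handed in; nothing more can be done
None
```

The job is handed in at about 34 s: the jar was pushed through the gate, held the plunger about half-way in (roughly 7 mm of 14, judged by force) for over a second, and was left upright in the chamber with the gate shut.

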